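# Proof-test the spring-closing gas shut-off valve

### The arm

A 7-joint arm with a two-finger parallel gripper is mounted at the origin on a cart in front of the work surface, level with it; the furniture and walls round the work are solid. World frame = base frame: x ahead of the robot, y to its left, z up, the work surface at z = 0. Lengths are in mm, angles in degrees, forces in N, time in s.
With the tool pointing down it reaches from about 400 to 925 mm from the base axis. Payload 5.6 kg.
Tool frame: the origin (TCP) lies on the centre line of the jaws, within the pads' length; the fingertips stand arm.tips_ahead ahead of it and the grasp point (between the pads) is the TCP (arm.tips_ahead is the distance from the TCP to the fingertips, in mm); z points along the fingers, y is the line along which they close (so a half turn about z gives the same grasp; the last joint's range is limited). The gripper opens to 85 mm and grips with 20 to 120 N. Pads are 22 mm wide; open, the fingers measure 114 mm over their backs; the gripper's body (76 mm by 85 mm) begins 54 mm behind the grasp point. The pads swing forward as they close: fully open they stand 13 mm farther back than shut.
Start: joints at [-2.464, 26.786, -0.665, 91.828, 0.344, 61.387, -3.226], TCP at [650.006, -0.042, 250.29] pointing down, gripper open.
Joint ranges: [-144.91, 144.91], [-17.63, 115.5], [-89.93, 88.59], [15.96, 139.68], [-74.01, 254.01], [8.47, 105.57], [-167.45, 167.45]. Speed limits (degrees/s): [147.25, 147.25, 180, 180, 180, 180, 180].

### API

Orientations are given as a 3x3 rotation matrix whose columns are the frame's x, y, z axes.
In Python, from bench import status, eyes, arm gives the robot as it stands. The module is installed in compiled form; this text tells all that it offers.
- The arm moves only by the shell command python3 -m pendant 'ROWS'. ROWS is JSON, a list of rows, each a list of 7 numbers: the shift along the tool's x, y, z in cm, then the turn, a rotation vector about the tool's x, y, z in degrees, then the gripper command: -1 is fully open, 1 is shut, values between are in proportion. In form: [[tx, ty, tz, rx, ry, rz, claw], ...]. A call has 1 to 10 rows; each row is the pose to reach, as a shift and turn from the pose commanded when the call began, along the tool's axes at that moment; what a row does not reach only later rows make up. A row lasts 1/8 s, in which the tool goes at most 62.5 mm and 10.7 degrees, less where a joint would pass 70% of its speed; a pose out of reach is approached as far as the arm can. A call with a gripper value outside its range is refused whole. The fingers move at their own pace and stop on an object; the grip force is fixed at half the most. Time passes only in rows, so rows that repeat a pose let the fingers close. It gives the time, the measured TCP pose, the force, the opening and the grip force at its end, in the units of the state.
- status.observe(): the state, without advancing time (a new reading comes with each control period).
- eyes.read_camera(name): name is "scene" or "side" or "wrist"; returns a dict with "image" (420x560x3 uint8, red, green, blue), "z_map" (420x560 float32, mm along the optical axis (not along the pixel's ray), 0 where there is no reading), "K" (3x3 intrinsics, pixels), "rvec" (rotation vector, rad) and "tvec" (3), from world to camera coordinates, as OpenCV has them; the wrist camera has in their place "hand_eye" (4x4, takes a point from camera to tool coordinates, whose origin is the TCP and whose axes are the flange's). Camera axes: x right, y down, z forward; pixel columns grow to the right and rows downward; lengths in mm; the calibration is good to about 2 mm. A picture is of the moment at which its call begins: read the wrist's pose just before it.
- arm.hand_in(): hands the job in; it is judged then, once.
The state is a dict: "time_s": time; "joints": joint angles; "joint_vel": joint speeds; "joint_efforts": joint torques, N m; "tcp_pos": TCP position; "tcp_rot": TCP orientation; "force": force on the tool from outside, world axes, zero at the start; "wrist_torque": the same for the moment, N m; "opening": finger opening in mm; "grasp_force": force on a finger pad.
Only numpy, scipy, OpenCV 4.12 (cv2) and the standard library are available. Lean on these libraries where they do the work, as an engineer would, in place of code of your own. Each camera call takes 0.05 s, during which the arm holds its last target. There are 200 camera calls.

### The job

Prove that the spring-closing gas shut-off valve on the bench still works: swing its yellow-knobbed handle round to open until its latch catches and holds it there with your hand off, then push the red latch tab away so that the spring snaps the valve shut by itself. The black lock lever on the grey cover may be holding the handle or may not, and its direction does not tell you: try the handle gently first and never force it, and if it is stuck turn the lock lever to one end of its travel or, if that does not help, to the other. Do not knock over or push away the small things around it.

Things in the scene. Friction and masses are not known exactly. Their poses are not given: they have to be found in the camera images.
- valve: Test valve fixed to the bench: base plate 170 x 230 mm, steel body with pipe stubs along its y axis, bracket plate (top 58 mm above the bench) that carries handle, lock and latch. Origin on the bench right under the vertical stem; z up. In this frame the closed handle points along -x, the lock stands at +x -y, the latch at +x +y. Found in different places, turned by up to 0.5 rad.
- valve_handle (a joint): Handle angle about the stem, rad, counter-clockwise from above. 0 = closed (along -x of the valve), 1.55 = open stop (nearly along -y). A spring pulls it to 0 (about 5 to 7 N sideways at the knob). If locked it stops dead after about 0.05. The latch catches by itself as it passes about 1.40 and holds it there. Tripped, it swings back through the quarter circle in about half a second.
- handle_grip (a point): Centre of the upright yellow knob at the end of the handle, 100 mm from the stem axis, 114 mm above the bench. The knob is a post 18 mm in diameter from 94 to 134 mm above the bench on a flat steel arm 16 mm wide (top of the arm 92 mm above the bench).
- stem (a point): Point on the stem axis, 110 mm above the bench, the centre of the handle's swing. The yellow spring can on the handle's hub is 36 mm in diameter, with a nut up to 115 mm above the bench. Two stop pins for the handle, 10 mm in diameter, rise from the bracket plate to 93 mm above the bench.
- valve_lock (a joint): Angle of the black lock lever about its spindle, rad, counter-clockwise from above. 0 = 0.209 rad clockwise of the valve's +x; stops at -0.76 and 0.76. Stays where left; 4 N at its end turns it. The part it turns under the cover was refitted at an unknown angle. As found the lever is near 0 and the handle may be free; if held, it is free with the lever at one stop and held with it at the other.
- lock_axis (a point): Point on the lock spindle's axis, 48 mm from the stem axis at (+28, -39) mm in the valve's frame, 102 mm above the bench: the centre of the lock lever's swing.
- lock_tip (a point): Point near the free end of the black lock lever, 45 mm from the spindle's axis, 102 mm above the bench. The lever is a blade 9 mm thick, reaching 55 mm from the axis, from 87 to 116 mm above the bench; its hub is 25 mm in diameter; the grey cover below it is 76 mm in diameter, top 83 mm above the bench.
- valve_latch (a joint): Angle of the latch, rad: 0 = at rest or caught, grows as the red tab is pushed away (along +x of the valve) and also rises briefly by itself while the handle passes under it. The handle is let go at about 0.10 to 0.15 (5 to 7 mm of travel at the tab); stop at 0.45. A light spring brings it back. Tripping takes about 5 to 8 N at the tab.
- latch_tab (a point): Centre of the front face (facing -x of the valve) of the red latch tab, at (56, 91, 96) mm in the valve's frame. The tab is 8 mm thick, 24 mm wide along y and stands from 66 to 108 mm above the bench. Push it along +x of the valve.
- vial_c_mid (a point): Centre of a small loose glass vial with a blue cap, 28 mm in diameter, 58 mm tall, standing beside the valve. A bystander.
- timer_mid (a point): Centre of a loose sand timer with green end caps, 42 mm wide, 104 mm tall, standing beside the valve. A bystander.
- spanner_a: Loose steel spanner, 151 x 28 x 6 mm, lying beside the valve; origin under its middle. A bystander.
- brass_fitting_a: Loose brass tube fitting with a bent tube, 72 x 28 x 12 mm, lying beside the valve; origin under its middle. A bystander.

How it is judged:
By the outcome, as a careful person would: the job done as asked, in the order asked, and still so for the second after the job is handed in, with the robot touching nothing.
It also fails if it takes over 72 s, if anything falls off the work surface, if the arm or the gripper's body presses on something with over 40 N, if the wrist force passes 120 N, or if a joint passes its speed limit or range.

## Working session

There is one attempt and no reset: what is moved stays moved. The work goes in short steps, Python scripts to look and compute and a shell command to move; the robot and the scene stay as the last step left them, time stands still between calls to the robot, and variables do not carry over. Pictures are saved under pics/ and viewed, at most 10 in all, crops included, and the job is handed in when it is done.

```bash
mkdir -p pics
cat > h.py <<'E'
import numpy as np, cv2
from bench import status, eyes, arm
def cam(n):
    s=status.observe(); c=eyes.read_camera(n)
    if 'hand_eye' in c:
        T=np.eye(4);T[:3,:3]=np.array(s['tcp_rot']);T[:3,3]=s['tcp_pos'];M=T@np.array(c['hand_eye'])
    else:
        R=cv2.Rodrigues(np.array(c['rvec'],float))[0];M=np.eye(4);M[:3,:3]=R.T;M[:3,3]=-R.T@np.array(c['tvec'],float).ravel()
    K=np.array(c['K']);z=c['z_map'];v,u=np.mgrid[:z.shape[0],:z.shape[1]]
    P=np.stack([(u-K[0,2])/K[0,0]*z,(v-K[1,2])/K[1,1]*z,z],-1)@M[:3,:3].T+M[:3,3]
    P[z==0]=np.nan
    return c['image'],P
def save(n,im): cv2.imwrite('pics/'+n,im[:,:,::-1])
E
python3 - <<'E'
from h import *
a,P=cam('scene');b,Q=cam('wrist');d,S=cam('side')
np.savez('/tmp/v.npz',a=a,P=P,b=b,Q=Q,d=d,S=S)
save('a.png',np.vstack([np.hstack([cv2.resize(a,(400,300)),cv2.resize(b,(400,300))]),np.hstack([cv2.resize(d,(400,300))]*2)]))
for n,im,X in (('scene',a,P),('wrist',b,Q),('side',d,S)):
    hsv=cv2.cvtColor(im,cv2.COLOR_RGB2HSV)
    for c,lo,hi in (('yellow',20,35),('red',0,6)):
        m=(hsv[...,0]>=lo)&(hsv[...,0]<=hi)&(hsv[...,1]>140)&(hsv[...,2]>80)
        k,l,st,ce=cv2.connectedComponentsWithStats(m.astype('uint8'))
        for i in range(1,k):
            if st[i,4]>25:
                p=X[l==i];print(n,c,ce[i].round(),st[i,4],np.nanmedian(p,0).round(),np.nanmin(p,0).round(),np.nanmax(p,0).round())
s=status.observe();print(s['time_s'],s['tcp_rot'],s['opening'],arm.tips_ahead)
E
```

```text
scene yellow [268. 217.] 125 [557. 194. 109.] [544. 173. 105.] [577. 208. 115.]
scene yellow [316. 216.] 27 [512.  81.  43.] [505.  74.  37.] [522.  87.  45.]
scene yellow [288. 247.] 61 [467. 230. 134.] [459. 222. 129.] [476. 239. 138.]
scene yellow [221. 253.] 31 [603. 302.  42.] [597. 295.  34.] [611. 309.  45.]
scene red [326. 336.] 204 [317. 281.  23.] [289. 259.  18.] [349. 305.  27.]
wrist red [389. 197.] 265 [766. -16.  45.] [754. -26.  41.] [779.  -7.  48.]
side yellow [195. 202.] 131 [466. 223. 125.] [459. 218.  91.] [475. 233. 134.]
side yellow [252. 202.] 209 [554. 180. 106.] [544. 171.  92.] [577. 204. 114.]
side red [274. 167.] 28 [650. 248. 106.] [645. 238.  95.] [653. 258. 109.]
side red [411. 244.] 61 [767. -17.  44.] [756. -25.  40.] [778.  -9.  47.]
side red [113. 261.] 188 [311. 270.  21.] [287. 252.  10.] [351. 301.  25.]
0.15 [[ 7.23911481e-05  9.99999064e-01 -1.36609374e-03]
 [ 9.99999991e-01 -7.25403924e-05 -1.09199698e-04]
 [-1.09298693e-04 -1.36608582e-03 -9.99999061e-01]] 85.36279513777554 19.0
```

View pics/a.png

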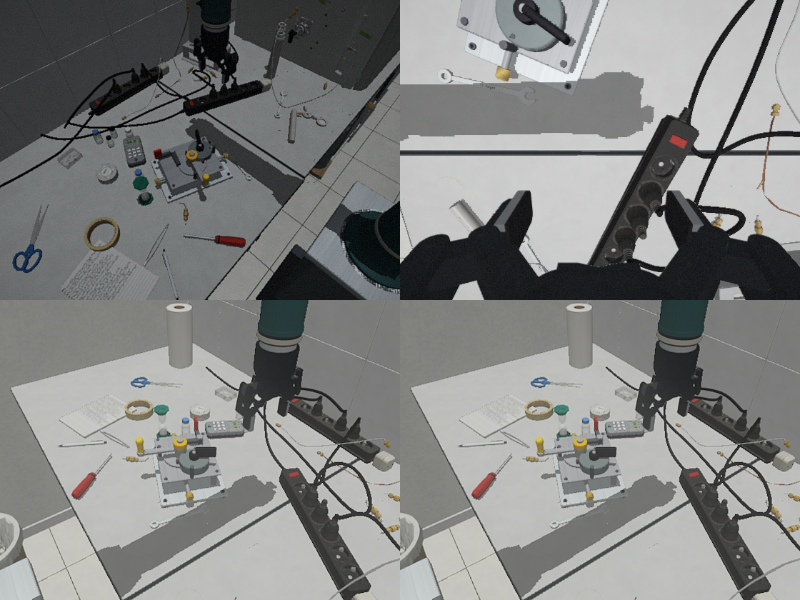

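Run:
```python
from h import *
z=np.load('/tmp/v.npz')
# top-down height map around valve from scene+side, 1mm
xs=np.arange(380,760);ys=np.arange(20,420)
img=np.zeros((380,400,3),'uint8');H=np.full((380,400),-1.)
for im,X in ((z['a'],z['P']),(z['d'],z['S'])):
    X=X.reshape(-1,3);c=im.reshape(-1,3);g=np.isfinite(X[:,0]);X=X[g];c=c[g]
    for p,q in zip(X,c):
        i,j=int(p[0]-380),int(p[1]-20)
        if 0<=i<379 and 0<=j<399 and p[2]>H[i,j]-3: img[i:i+2,j:j+2]=q;H[i,j]=p[2]
save('t.png',cv2.resize(img[::-1,::-1],(800,600)[:1]+(600,) if 0 else (600,570)))
a=cv2.resize(z['a'][140:320,160:400],(800,600),interpolation=cv2.INTER_CUBIC);save('s.png',a)
```

```text
(no output)
```

View pics/s.png

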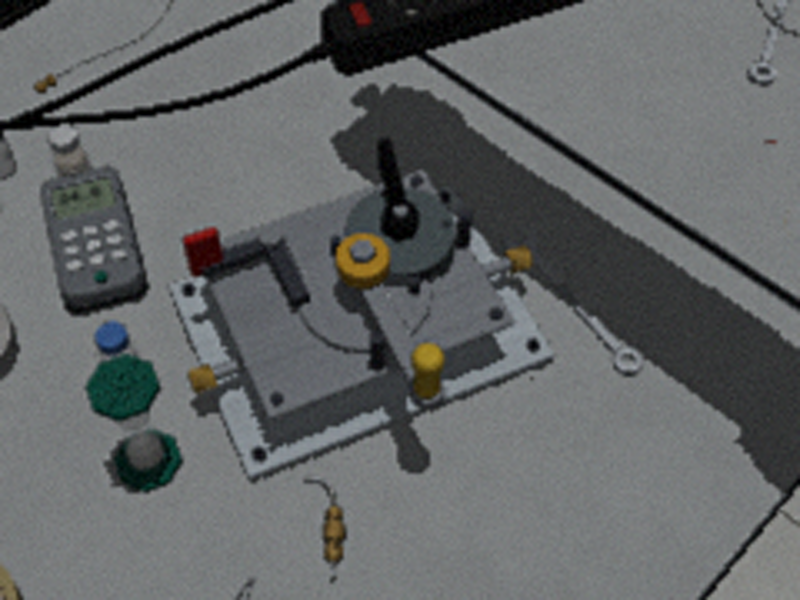

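View pics/t.png

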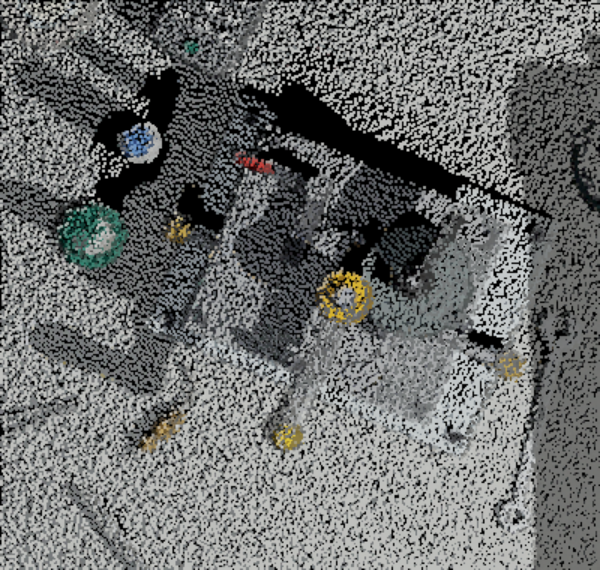

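The valve is at stem (560,191), turned about -22°. The knob is at (467,229), the tab at about (648,252), and the lock spindle at about (570,144). The timer is at (601,339) and the vial at (665,327). I'll move above the knob, with the jaws along the handle's swing.

```bash
python3 -m pendant '[[22.9,-18.3,5,0,0,107,0.3],[22.9,-18.3,5,0,0,107,0.3],[22.9,-18.3,5,0,0,107,0.3],[22.9,-18.3,5,0,0,107,0.3],[22.9,-18.3,5,0,0,107,0.3],[22.9,-18.3,5,0,0,107,0.3],[22.9,-18.3,5,0,0,107,0.3],[22.9,-18.3,5,0,0,107,0.3],[22.9,-18.3,5,0,0,107,0.3],[22.9,-18.3,5,0,0,107,0.3]]'
python3 -m pendant '[[0,0,0,0,0,5.4,0.3],[0,0,0,0,0,5.4,0.3],[0,0,0,0,0,5.4,0.3]]'
python3 - <<'E'
from h import *
b,Q=cam('wrist');save('w1.png',b)
np.savez('/tmp/w1.npz',b=b,Q=Q)
hsv=cv2.cvtColor(b,cv2.COLOR_RGB2HSV)
for c,lo,hi in (('yellow',20,35),('red',0,6)):
    m=(hsv[...,0]>=lo)&(hsv[...,0]<=hi)&(hsv[...,1]>140)&(hsv[...,2]>80)
    k,l,st,ce=cv2.connectedComponentsWithStats(m.astype('uint8'))
    for i in range(1,k):
        if st[i,4]>25:
            p=Q[l==i];print(c,ce[i].round(),st[i,4],np.nanmedian(p,0).round(),np.nanmin(p,0).round(),np.nanmax(p,0).round())
            t=p[p[:,2]>np.nanmax(p[:,2])-4];print('  top',t.mean(0).round(1),(t.min(0)+t.max(0))/2)
s=status.observe();print(s)
E
```

```text
time_s: 1.4
tcp_pos: [466.8, 228.9, 200.1]
tcp_rot: [[0.958, -0.286, -0.0], [-0.286, -0.958, -0.0], [-0.0, 0.0, -1.0]]
force: [-0.3, 0.0, 0.3]
opening: 30.3
grasp_force: 0.0
time_s: 1.78
tcp_pos: [466.9, 229.0, 200.2]
tcp_rot: [[0.93, -0.367, -0.0], [-0.367, -0.93, -0.0], [-0.0, 0.0, -1.0]]
force: [-0.0, -0.7, -0.7]
opening: 29.4
grasp_force: 0.0
yellow [280.  65.] 2066 [560. 190. 108.] [542. 173. 105.] [577. 207. 111.]
  top [559.8 190.1 108.3] [559.73609603 190.08281792 108.81946458]
yellow [277. 223.] 887 [471. 227. 132.] [459. 219.  96.] [478. 237. 136.]
  top [468.4 228.1 133.5] [467.99858837 228.2242483  133.66700194]
red [252. 302.] 142 [357. 302.  19.] [348. 295.  10.] [362. 310.  23.]
  top [354.  303.8  20.7] [353.29829547 303.38786359  21.24100392]
red [285. 321.] 1105 [322. 276.  21.] [-253.  252. -636.] [352. 387.  25.]
  top [318.  277.6  22.5] [319.17272969 279.09413567  22.73284442]
{'time_s': 1.825, 'joints': array([ -41.93802804,   17.84911447,   14.48799135,  113.42614017,
         -5.79645747,   49.40617114, -135.92115445]), 'joint_vel': array([ 1.59742603e-01, -1.57054489e-02, -3.17751006e-04, -3.94535965e-02,
        3.15752419e-04, -1.17967921e-01, -3.70092421e-01]), 'joint_efforts': array([-7.57451844e-02, -3.97175109e+01,  2.13787906e+00, -2.16390610e+01,
        9.05416324e-03,  1.84013661e-03,  9.45612963e-03]), 'tcp_pos': array([466.97285717, 228.99230096, 200.24090028]), 'tcp_rot': array([[ 9.29901683e-01, -3.67808180e-01, -5.08998387e-05],
       [-3.67808181e-01, -9.29901684e-01, -1.87846019e-05],
       [-4.04227155e-05,  3.61892100e-05, -9.99999999e-01]]), 'force': array([ 1.22264869, -0.68856981, -0.18387606]), 'wrist_torque': array([-0.01203388, -0.01556867, -0.01451529]), 'grasp_force': 0.0, 'opening': 30.324597737127394}
```

View pics/w1.png

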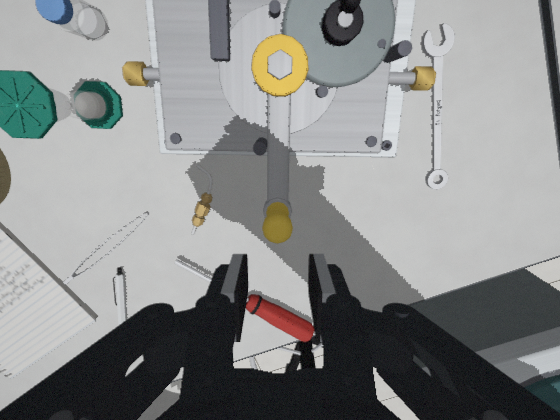

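The knob (277,223) sits between the fingers, and the stem is straight ahead at (280,65). I'll go down around the knob and try it gently.

```bash
python3 -m pendant '[[0.1,0,5,0,0,0,0.3],[0.1,0,7.8,0,0,0,0.3],[0.1,0,7.8,0,0,0,0.3],[0.1,0.3,7.8,0,0,0,0.3],[0.1,0.6,7.8,0,0,0,0.3],[0.1,0.8,7.8,0,0,0,0.3],[0.1,0.9,7.8,0,0,0,0.3],[0.1,0.9,7.8,0,0,0,0.3]]'
python3 -m pendant '[[0,0.1,0,0,0,0,0.3],[0,0.2,0,0,0,0,0.3],[0,0.2,0,0,0,0,0.3]]'
python3 -m pendant '[[0,0.1,0,0,0,0,0.3],[0,0.2,0,0,0,0,0.3],[0,0.2,0,0,0,0,0.3]]'
```

```text
time_s: 2.82
tcp_pos: [465.9, 222.0, 123.6]
tcp_rot: [[0.93, -0.368, 0.004], [-0.368, -0.93, 0.003], [0.002, -0.004, -1.0]]
force: [2.3, 4.9, 0.7]
opening: 29.6
grasp_force: 2.7
time_s: 3.2
tcp_pos: [465.1, 220.2, 123.6]
tcp_rot: [[0.93, -0.368, 0.004], [-0.368, -0.93, 0.003], [0.002, -0.004, -1.0]]
force: [2.2, 4.7, 1.5]
opening: 29.5
grasp_force: 2.5
time_s: 3.58
tcp_pos: [464.4, 218.8, 123.6]
tcp_rot: [[0.93, -0.368, 0.004], [-0.368, -0.93, 0.004], [0.002, -0.005, -1.0]]
force: [2.5, 6.0, 0.5]
opening: 30.1
grasp_force: 3.2
```

```bash
python3 -m pendant '[[0,0.1,0,0,0,0,0.3],[0,0.2,0,0,0,0,0.3],[0,0.2,0,0,0,0,0.3]]'
python3 -m pendant '[[0,0.1,0,0,0,0,0.3],[0,0.1,0,0,0,0,0.3]]'
```

```text
time_s: 3.95
tcp_pos: [464.0, 217.9, 123.6]
tcp_rot: [[0.93, -0.367, 0.005], [-0.367, -0.93, 0.005], [0.003, -0.006, -1.0]]
force: [2.8, 9.3, -1.6]
opening: 30.1
grasp_force: 4.4
time_s: 4.2
tcp_pos: [463.8, 217.4, 123.7]
tcp_rot: [[0.93, -0.367, 0.005], [-0.367, -0.93, 0.005], [0.003, -0.007, -1.0]]
force: [3.4, 10.0, -3.7]
opening: 30.1
grasp_force: 5.1
```

Force rises (to about 10 N) and the motion has stopped, so the handle is locked. I'll back off, lift, and go above the lock lever.

```bash
python3 -m pendant '[[0,-1,0,0,0,0,0.3],[0,-1.6,0,0,0,0,0.3],[0,-1.6,-4,0,0,0,0.3],[0,-1.6,-8.5,0,0,0,0.3],[17,3.5,-8.5,0,0,-168,0.3],[17,3.5,-8.5,0,0,-168,0.3],[17,3.5,-8.5,0,0,-168,0.3],[17,3.5,-8.5,0,0,-168,0.3],[17,3.5,-8.5,0,0,-168,0.3],[17,3.5,-8.5,0,0,-168,0.3]]'
python3 -m pendant '[[0,0,0,0,0,-104,0.3],[0,0,0,0,0,-104,0.3],[0,0,0,0,0,-104,0.3],[0,0,0,0,0,-104,0.3],[0,0,0,0,0,-104,0.3],[0,0,0,0,0,-104,0.3],[0,0,0,0,0,-104,0.3],[0,0,0,0,0,-104,0.3],[0,0,0,0,0,-104,0.3],[0,0,0,0,0,-104,0.3]]'
python3 - <<'E'
from h import *
b,Q=cam('wrist');save('w2.png',b)
m=(b.max(-1)<60)&(Q[...,2]>108)&(Q[...,2]<122)
k,l,st,ce=cv2.connectedComponentsWithStats(m.astype('uint8'))
for i in range(1,k):
    if st[i,4]>150:
        p=Q[l==i];print(ce[i].round(),st[i,4],p.mean(0).round(1),p.min(0).round(),p.max(0).round());r=cv2.fitLine(p[:,:2].astype('float32'),2,0,.01,.01).ravel();print(r)
s=status.observe();print(s['tcp_pos'],s['joints'].round(1),s['tcp_rot'].round(3))
E
```

```text
time_s: 5.45
tcp_pos: [606.4, 117.4, 206.5]
tcp_rot: [[0.744, 0.668, -0.002], [0.668, -0.744, -0.001], [-0.003, -0.001, -1.0]]
force: [0.3, -0.1, 0.4]
opening: 29.9
grasp_force: 0.0
time_s: 6.7
tcp_pos: [606.4, 117.4, 206.6]
tcp_rot: [[-0.828, 0.561, -0.002], [0.561, 0.828, -0.002], [0.001, -0.002, -1.0]]
force: [0.6, 0.3, -0.4]
opening: 30.0
grasp_force: 0.0
[281. 196.] 854 [592.  128.4 115.6] [571. 111. 108.] [616. 144. 118.]
[ 8.2801443e-01 -5.6070673e-01  5.9197540e+02  1.2839857e+02]
[606.42177528 117.42566328 206.55792665] [ -0.6  27.9 -18.   97.8  10.1  56.1  33.7] [[-0.829  0.559 -0.002]
 [ 0.559  0.829 -0.001]
 [ 0.001 -0.002 -1.   ]]
```

View pics/w2.png

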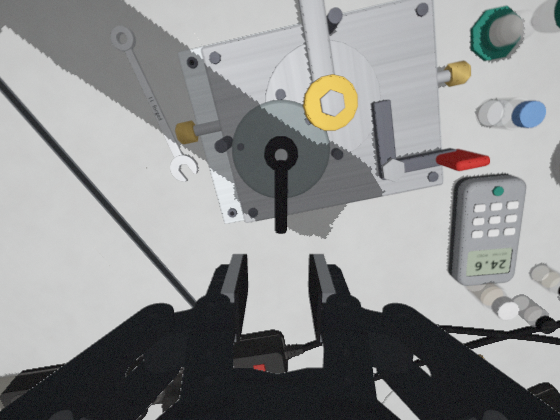

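The lever is centred between the fingers ((281,150) hub to (281,230) tip). I'll lower around it and swing it counter-clockwise.

```bash
python3 -m pendant '[[0,0,5,0,0,0,0.45],[0,0,9.2,0,0,0,0.45],[0,0,9.2,0,0,0,0.53],[0,0,9.2,0,0,0,0.53]]'
python3 -m pendant '[[0.04,0.6,0,0,0,-8,0.53],[0.17,1.19,0,0,0,-16,0.53],[0.37,1.75,0,0,0,-24,0.53],[0.65,2.28,0,0,0,-32,0.53],[1.0,2.76,0,0,0,-40,0.53]]'
python3 -m pendant '[[-0.03,0.27,0,0,0,-4,0.53],[-0.04,0.45,0,0,0,-7,0.53],[-0.04,0.45,0,0,0,-7,0.53]]'
python3 -m pendant '[[0,0.15,0,0,0,-2,0.53],[0,0.3,0,0,0,-4,0.53],[0,0.3,0,0,0,-4,0.53]]'
```

```text
time_s: 7.25
tcp_pos: [607.8, 118.6, 116.5]
tcp_rot: [[-0.825, 0.565, 0.001], [0.565, 0.825, -0.0], [-0.001, 0.001, -1.0]]
force: [-0.4, 0.0, 1.0]
opening: 20.2
grasp_force: 0.0
time_s: 7.88
tcp_pos: [615.8, 145.4, 117.6]
tcp_rot: [[-0.995, -0.101, 0.003], [-0.101, 0.995, -0.002], [-0.003, -0.003, -1.0]]
force: [0.2, -2.7, -0.8]
opening: 20.3
grasp_force: 1.4
time_s: 8.25
tcp_pos: [615.5, 150.4, 117.4]
tcp_rot: [[-0.976, -0.217, 0.003], [-0.217, 0.976, -0.001], [-0.002, -0.002, -1.0]]
force: [-0.7, -2.4, 1.4]
opening: 20.1
grasp_force: 1.2
time_s: 8.62
tcp_pos: [614.6, 154.5, 115.9]
tcp_rot: [[-0.958, -0.286, 0.002], [-0.286, 0.958, 0.0], [-0.002, -0.0, -1.0]]
force: [1.6, -0.9, 0.9]
opening: 20.0
grasp_force: 1.2
```

```bash
python3 -m pendant '[[0,0.15,0,0,0,-1,0.53],[0,0.3,0,0,0,-2,0.53],[0,0.3,0,0,0,-2,0.53]]'
python3 -m pendant '[[0,0.1,0,0,0,0,0.53],[0,0.2,0,0,0,0,0.53],[0,0.2,0,0,0,0,0.53]]'
```

```text
time_s: 9.0
tcp_pos: [614.0, 155.2, 115.5]
tcp_rot: [[-0.948, -0.319, 0.002], [-0.319, 0.948, -0.003], [-0.001, -0.003, -1.0]]
force: [3.2, -5.7, 2.2]
opening: 20.2
grasp_force: 3.4
time_s: 9.38
tcp_pos: [614.0, 155.4, 115.5]
tcp_rot: [[-0.948, -0.317, 0.002], [-0.317, 0.948, -0.005], [-0.001, -0.005, -1.0]]
force: [3.7, -8.8, 3.3]
opening: 20.3
grasp_force: 4.9
```

It is at its stop. I'll go back to the knob and try the handle.

```bash
python3 -m pendant '[[0,-0.7,0,0,0,0,0.45],[0,-0.7,0,0,0,0,0.45],[0,-0.7,-5,0,0,0,0.3],[0,-0.7,-9,0,0,0,0.3],[11.5,11.2,-9,0,0,41,0.3],[11.5,11.2,-9,0,0,41,0.3],[11.5,11.2,-9,0,0,41,0.3],[11.5,11.2,-9,0,0,41,0.3],[11.5,11.2,-9,0,0,41,0.3]]'
python3 - <<'E'
from h import *
b,Q=cam('wrist')
hsv=cv2.cvtColor(b,cv2.COLOR_RGB2HSV);s=status.observe();R=s['tcp_rot']
m=(hsv[...,0]>=20)&(hsv[...,0]<=35)&(hsv[...,1]>140)&(hsv[...,2]>80)&(Q[...,2]>129)&(Q[...,2]<138)
p=Q[m];c=(p.min(0)+p.max(0))/2;print(len(p),p.mean(0),c,(c-s['tcp_pos'])@R,s['joints'].round(),s['tcp_pos'])
E
```

```text
time_s: 10.5
tcp_pos: [466.6, 229.6, 205.3]
tcp_rot: [[-0.926, 0.377, -0.0], [0.377, 0.926, 0.0], [0.0, 0.0, -1.0]]
force: [0.6, -0.2, 0.4]
opening: 29.8
grasp_force: 0.0
586 [465.94606818 228.86967639 132.70608507] [466.5989705  228.6695825  132.08897552] [ 0.24394657 -0.65298515 73.1234411 ] [ -7.  20. -27. 111.  12.  51.  28.] [467.0839262  229.16973747 205.21242046]
```

```bash
python3 -m pendant '[[0,0,5,0,0,0,0.3],[0,0,8.3,0,0,0,0.3],[0,0,8.3,0,0,0,0.3],[0,-0.3,8.3,0,0,0,0.3],[0,-0.6,8.3,0,0,0,0.3],[0,-0.8,8.3,0,0,0,0.3],[0,-1.0,8.3,0,0,0,0.3],[0,-1.2,8.3,0,0,0,0.3],[0,-1.2,8.3,0,0,0,0.3]]'
python3 -m pendant '[[0,-0.1,0,0,0,0,0.3],[0,-0.2,0,0,0,0,0.3],[0,-0.2,0,0,0,0,0.3]]'
python3 -m pendant '[[0,-0.1,0,0,0,0,0.3],[0,-0.2,0,0,0,0,0.3],[0,-0.2,0,0,0,0,0.3]]'
```

```text
time_s: 11.68
tcp_pos: [464.1, 219.1, 123.7]
tcp_rot: [[-0.925, 0.38, 0.004], [0.38, 0.925, 0.003], [-0.002, 0.005, -1.0]]
force: [1.3, 4.7, -0.0]
opening: 29.9
grasp_force: 2.6
time_s: 12.05
tcp_pos: [463.4, 217.4, 123.7]
tcp_rot: [[-0.925, 0.38, 0.004], [0.38, 0.925, 0.003], [-0.002, 0.005, -1.0]]
force: [1.3, 4.0, 0.5]
opening: 29.8
grasp_force: 2.6
time_s: 12.42
tcp_pos: [462.6, 215.5, 123.6]
tcp_rot: [[-0.925, 0.38, 0.004], [0.38, 0.925, 0.003], [-0.002, 0.004, -1.0]]
force: [2.6, 4.3, 0.3]
opening: 29.8
grasp_force: 2.6
```

It passes the earlier blocking point at a steady ~5 N, so the handle is free. I'll swing along the arc.

```bash
python3 -m pendant '[[-0.2,-0.6,0,0,0,-5,0.3],[-0.47,-1.16,0,0,0,-12,0.3]]' && python3 -m pendant '[[-0.47,-1.31,0,0,0,0,0.3]]' >/dev/null
python3 - <<'E'
from h import *
s=status.observe();print(s['tcp_pos'],s['force'],s['tcp_rot'].round(3)[:,0],s['grasp_force'],s['joints'].round())
d=s['tcp_pos']-[559.8,190.1,0];print(np.hypot(*d[:2]),np.degrees(np.arctan2(d[1],d[0])))
E
```

```text
time_s: 12.68
tcp_pos: [461.9, 203.8, 123.6]
tcp_rot: [[-0.985, 0.174, 0.003], [0.174, 0.985, 0.004], [-0.002, 0.004, -1.0]]
force: [-0.6, 7.4, 0.9]
opening: 30.0
grasp_force: 3.4
[462.48413705 191.06293926 123.32654424] [-3.94743523  8.16871838  0.68221167] [-0.985  0.175  0.001] 3.994850814342499 [ -3.  26. -28. 117.  18.  41.  38.]
97.32062696980643 179.43307747024076
```

```bash
cat > arc.py <<'E'
from h import *
import sys
s=status.observe();R=s['tcp_rot'];p=s['tcp_pos'];S=np.array([559.8,190.1,p[2]])
t0=np.degrees(np.arctan2(R[1,0],R[0,0]));d=p-S;th=np.degrees(np.arctan2(d[1],d[0]))-157.5
print('r',np.hypot(*d[:2]).round(1),'theta',th%360,'F',s['force'].round(1),'gf',round(s['grasp_force'],1),s['joints'].round())
for a in map(float,sys.argv[1:]):
    w=np.radians(a+157.5);q=S+100*np.array([np.cos(w),np.sin(w),0])
    t=(q-p)@R/10;turn=(a-4+157.5-t0+180)%360-180
    print(a,t.round(2)[:2],-turn.round(1))
E
python3 arc.py 29 36 43 50 57 64 71 77
```

```text
r 97.3 theta 21.93307747024076 F [-3.9  8.2  0.7] gf 4.0 [ -3.  26. -28. 117.  18.  41.  38.]
29.0 [-0.01 -1.25] -12.6
36.0 [-0.43 -2.39] -19.6
43.0 [-0.99 -3.48] -26.6
50.0 [-1.67 -4.49] -33.6
57.0 [-2.48 -5.41] -40.6
64.0 [-3.39 -6.23] -47.6
71.0 [-4.39 -6.92] -54.6
77.0 [-5.31 -7.42] -60.6
```

```bash
python3 -m pendant '[[0,-0.6,0,0,0,-6,0.3],[0,-1.25,0,0,0,-12,0.3],[-0.43,-2.4,0,0,0,-20,0.3],[-1.0,-3.5,0,0,0,-27,0.3],[-1.67,-4.5,0,0,0,-34,0.3],[-2.5,-5.4,0,0,0,-41,0.3],[-3.4,-6.2,0,0,0,-48,0.3],[-4.4,-6.9,0,0,0,-55,0.3],[-5.3,-7.4,0,0,0,-60,0.3]]'; python3 arc.py 80 84 87 90 92
```

```text
time_s: 13.92
tcp_pos: [502.7, 108.8, 123.7]
tcp_rot: [[-0.644, -0.765, 0.002], [-0.765, 0.644, 0.005], [-0.006, 0.002, -1.0]]
force: [-1.6, 11.1, 2.6]
opening: 29.6
grasp_force: 4.2
r 99.3 theta 77.43788756341638 F [-1.6 11.1  2.6] gf 4.2 [ 17.  31. -41. 114.  28.  45. 100.]
80.0 [ 0.02 -0.45] -3.6
84.0 [-0.1  -1.14] -7.6
87.0 [-0.22 -1.65] -10.6
90.0 [-0.36 -2.15] -13.6
92.0 [-0.47 -2.48] -15.6
```

```bash
python3 -m pendant '[[0,-0.45,0,0,0,-4,0.3],[-0.05,-0.8,0,0,0,-6,0.3],[-0.1,-1.15,0,0,0,-8,0.3],[-0.22,-1.65,0,0,0,-11,0.3],[-0.3,-1.9,0,0,0,-12,0.3],[-0.3,-1.9,0,0,0,-12,0.3]]'; python3 arc.py 82 90 91 92 93
```

```text
time_s: 14.68
tcp_pos: [517.9, 97.7, 123.1]
tcp_rot: [[-0.474, -0.881, -0.0], [-0.881, 0.474, 0.003], [-0.002, 0.002, -1.0]]
force: [-3.4, 7.2, 2.1]
opening: 30.3
grasp_force: 3.1
r 101.5 theta 88.12703376684033 F [-3.4  7.2  2.1] gf 3.1 [ 20.  33. -43. 112.  31.  47. 111.]
82.0 [-0.13  1.08] 6.2
90.0 [-0.17 -0.32] -1.8
91.0 [-0.19 -0.49] -2.8
92.0 [-0.21 -0.66] -3.8
93.0 [-0.24 -0.84] -4.8
```

```bash
python3 -m pendant '[[-0.15,-0.3,0,0,0,-2,0.3],[-0.15,-0.3,0,0,0,-2,0.3]]'; python3 arc.py 85 82 80
```

```text
time_s: 14.92
tcp_pos: [520.7, 96.6, 123.0]
tcp_rot: [[-0.443, -0.897, -0.002], [-0.897, 0.443, 0.001], [0.0, 0.002, -1.0]]
force: [-4.9, 4.4, 3.8]
opening: 30.1
grasp_force: 3.2
r 101.4 theta 89.8123861779356 F [-4.9  4.4  3.8] gf 3.2 [ 20.  33. -44. 112.  31.  47. 113.]
85.0 [-0.12  0.85] 5.2
82.0 [-0.15  1.37] 8.2
80.0 [-0.18  1.72] 10.2
```

```bash
python3 -m pendant '[[-0.05,0.4,0,0,0,2,0.3],[-0.1,0.8,0,0,0,4,0.3],[-0.1,1.1,0,0,0,6,0.3],[-0.15,1.4,0,0,0,8,0.3],[-0.15,1.6,0,0,0,9,0.3],[-0.15,1.6,0,0,0,9,0.3]]'; python3 arc.py
python3 - <<'E'
from h import *
b,Q=cam('side');hsv=cv2.cvtColor(b,cv2.COLOR_RGB2HSV)
m=(hsv[...,0]>=20)&(hsv[...,0]<=35)&(hsv[...,1]>140)&(hsv[...,2]>80)&(Q[...,2]>100)
k,l,st,ce=cv2.connectedComponentsWithStats(m.astype('uint8'))
for i in range(1,k):
    if st[i,4]>15:print(ce[i],st[i,4],np.nanmean(Q[l==i],0))
save('s2.png',cv2.resize(b[100:300,100:380],(784,560)))
E
```

```text
time_s: 15.68
tcp_pos: [508.8, 103.0, 122.5]
tcp_rot: [[-0.579, -0.815, 0.001], [-0.815, 0.579, -0.001], [0.0, -0.001, -1.0]]
force: [-0.9, -0.4, 1.6]
opening: 29.9
grasp_force: 0.0
r 100.9 theta 82.1548127051438 F [-0.9 -0.4  1.6] gf 0.0 [ 18.  32. -42. 114.  29.  45. 104.]
[250.48587571 231.50847458] 177 [503.77133271 101.40199898 121.0485554 ]
```

View pics/s2.png

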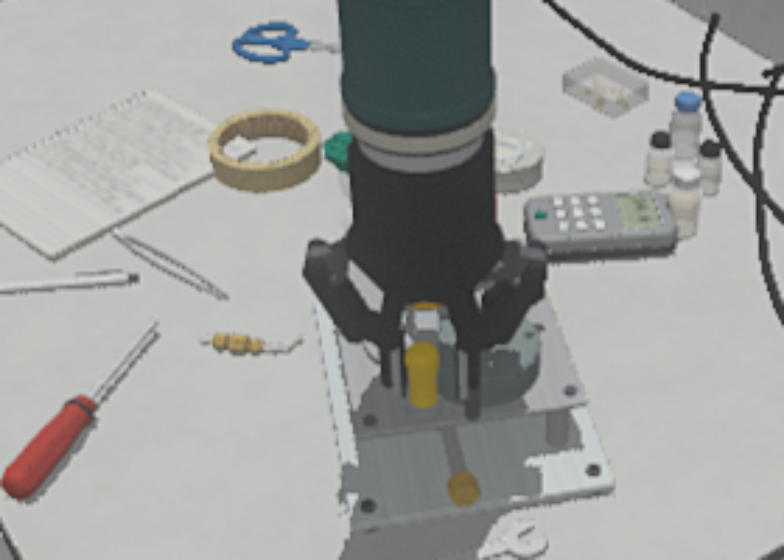

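The knob stands clear between the fingers with zero force, so the latch seems to hold. I'll lift off and check with the wrist camera, which should also show the tab.

```bash
python3 -m pendant '[[0,0,-3,0,0,0,0.3],[0,0,-7,0,0,0,0.3],[0,0,-10,0,0,0,0.3],[0,0,-10,0,0,0,0.3]]'
python3 - <<'E'
from h import *
for n in('side','wrist'):
  b,Q=cam(n);hsv=cv2.cvtColor(b,cv2.COLOR_RGB2HSV)
  for c,lo,hi in (('y',20,35),('r',0,6)):
    m=(hsv[...,0]>=lo)&(hsv[...,0]<=hi)&(hsv[...,1]>140)&(hsv[...,2]>80)&(Q[...,2]>70)&(Q[...,2]<140)
    k,l,st,ce=cv2.connectedComponentsWithStats(m.astype('uint8'))
    for i in range(1,k):
      if st[i,4]>15:print(n,c,ce[i].round(),st[i,4],np.nanmean(Q[l==i],0).round(1),np.nanmin(Q[l==i],0).round(1),np.nanmax(Q[l==i],0).round(1))
save('w3.png',b)
E
```

```text
time_s: 16.23
tcp_pos: [510.1, 103.6, 224.4]
tcp_rot: [[-0.579, -0.815, 0.005], [-0.815, 0.579, 0.0], [-0.003, -0.004, -1.0]]
force: [0.6, 0.4, -0.2]
opening: 30.1
grasp_force: 0.0
side y [252. 202.] 213 [556.9 182.  104. ] [543.9 170.8  93.5] [577.7 206.1 114.7]
side y [250. 233.] 197 [503.6 101.5 117.8] [497.2  95.3  92.8] [512.6 112.3 134.5]
side r [274. 175.] 59 [647.3 243.9  91.2] [644.  238.9  75.1] [651.6 257.4 107.1]
wrist y [285. 216.] 711 [503.3 103.9 126.8] [495.2  96.5  95.9] [513.8 115.1 135.6]
wrist y [288. 313.] 1023 [556.7 185.  106.5] [541.8 171.4  94.9] [576.7 207.3 109.8]
```

View pics/w3.png

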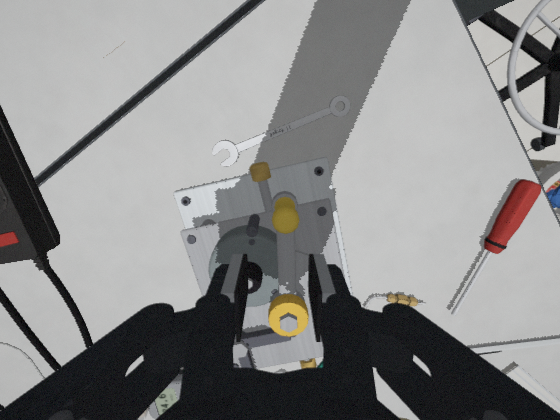

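The handle is held open hands-off: knob (285,216), stem (288,313) in the picture. Next I'll shut the jaws and go in front of the red tab.

```bash
python3 -m pendant '[[-19.5,1.1,0,0,0,-13,1],[-19.5,1.1,0,0,0,-13,1],[-19.5,1.1,0,0,0,-13,1],[-19.5,1.1,0,0,0,-13,1],[-19.5,1.1,0,0,0,-13,1],[-19.5,1.1,0,0,0,-13,1]]'
python3 - <<'E'
from h import *
b,Q=cam('wrist');save('w4.png',b)
c,P=cam('scene')
hsv=cv2.cvtColor(c,cv2.COLOR_RGB2HSV)
m=((hsv[...,0]<=6)|(hsv[...,0]>174))&(hsv[...,1]>120)&(hsv[...,2]>50)&(P[...,2]>66)&(P[...,2]<115);p=P[m]
if len(p):print(len(p),p.mean(0),p.min(0),p.max(0))
s=status.observe();print(s['tcp_pos'],s['tcp_rot'].round(3),s['joints'].round(),s['opening'],(np.array([646,253.2,96])-s['tcp_pos'])@s['tcp_rot'])
E
```

```text
time_s: 17.08
tcp_pos: [612.1, 266.9, 221.4]
tcp_rot: [[-0.382, -0.924, -0.001], [-0.924, 0.382, -0.002], [0.002, 0.0, -1.0]]
force: [-0.1, 0.4, -0.2]
opening: 0.1
grasp_force: 0.0
37 [649.35879761 254.26436907  99.15566757] [643.01384066 245.37800853  70.78121476] [654.25318097 262.83470791 110.1740595 ]
[612.46683115 266.90573728 222.19071746] [[-0.382 -0.924  0.   ]
 [-0.924  0.382 -0.001]
 [ 0.001 -0.001 -1.   ]] [  4.  39. -46.  88.  29.  66. 109.] 0.10038343692279066 [ -0.32082703 -36.14839638 126.21255219]
```

View pics/w4.png

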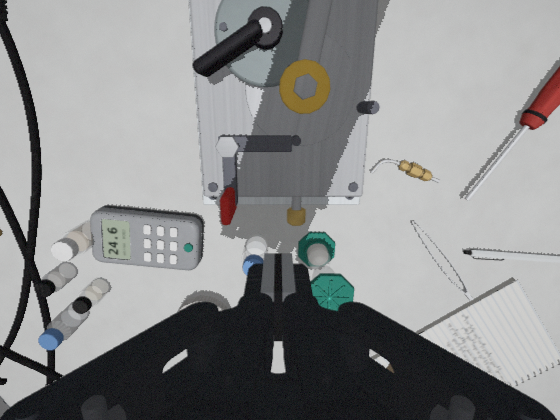

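The closed fingers stand to the side of the tab (228,205), with vial (255,250) and timer (330,290) behind and clear. I'll lower and push.

```bash
python3 -m pendant '[[0,0,5,0,0,0,1],[0,0,10,0,0,0,1],[0,0,11.6,0,0,0,1],[0,0,11.6,0,0,0,1],[0,-0.7,11.6,0,0,0,1],[0,-1.4,11.6,0,0,0,1],[0,-1.6,11.6,0,0,0,1],[0,-1.8,11.6,0,0,0,1],[0,-2.0,11.6,0,0,0,1],[0,-2.0,11.6,0,0,0,1]]'
python3 -m pendant '[[0,-0.2,0,0,0,0,1],[0,-0.4,0,0,0,0,1],[0,-0.4,0,0,0,0,1]]'
```

```text
time_s: 18.42
tcp_pos: [631.0, 261.2, 106.2]
tcp_rot: [[-0.381, -0.925, -0.0], [-0.925, 0.381, -0.0], [0.0, -0.0, -1.0]]
force: [0.0, 0.3, 0.1]
opening: 0.1
grasp_force: 0.0
time_s: 18.8
tcp_pos: [634.7, 259.7, 106.2]
tcp_rot: [[-0.381, -0.925, -0.0], [-0.925, 0.381, 0.0], [-0.0, 0.0, -1.0]]
force: [0.7, 1.0, -0.6]
opening: -0.2
grasp_force: 0.0
```

```bash
python3 -m pendant '[[0,-0.2,0,0,0,0,1],[0,-0.4,0,0,0,0,1],[0,-0.4,0,0,0,0,1]]'
python3 -m pendant '[[0,-0.2,0,0,0,0,1],[0,-0.4,0,0,0,0,1],[0,-0.4,0,0,0,0,1]]'
python3 - <<'E'
from h import *
b,Q=cam('side');hsv=cv2.cvtColor(b,cv2.COLOR_RGB2HSV)
m=(hsv[...,0]>=20)&(hsv[...,0]<=35)&(hsv[...,1]>140)&(hsv[...,2]>80)&(Q[...,2]>70)&(Q[...,2]<140)
k,l,st,ce=cv2.connectedComponentsWithStats(m.astype('uint8'))
for i in range(1,k):
  if st[i,4]>15:print(ce[i].round(),np.nanmean(Q[l==i],0).round(1))
E
```

```text
time_s: 19.18
tcp_pos: [635.3, 259.6, 106.1]
tcp_rot: [[-0.379, -0.925, -0.005], [-0.925, 0.379, 0.0], [0.002, 0.005, -1.0]]
force: [-8.0, 0.7, 3.9]
opening: 0.1
grasp_force: 4.0
time_s: 19.55
tcp_pos: [636.8, 259.2, 106.0]
tcp_rot: [[-0.378, -0.926, -0.009], [-0.926, 0.378, 0.0], [0.003, 0.009, -1.0]]
force: [-13.5, 0.9, 6.4]
opening: -0.1
grasp_force: 6.5
[252. 203.] [556.5 181.4 103.7]
[250. 233.] [503.5 101.5 117.9]
```

```bash
python3 -m pendant '[[0,-0.1,0,0,0,0,1],[0,-0.2,0,0,0,0,1],[0,-0.2,0,0,0,0,1],[0,-0.2,0,0,0,0,1]]'
python3 - <<'E'
from h import *
b,Q=cam('scene');save('s3.png',cv2.resize(b[140:290,180:380],(800,600),interpolation=cv2.INTER_CUBIC))
E
```

```text
time_s: 20.1
tcp_pos: [637.5, 259.0, 105.9]
tcp_rot: [[-0.377, -0.926, -0.011], [-0.926, 0.377, 0.0], [0.004, 0.01, -1.0]]
force: [-16.2, 1.5, 8.0]
opening: 0.1
grasp_force: 7.9
```

View pics/s3.png

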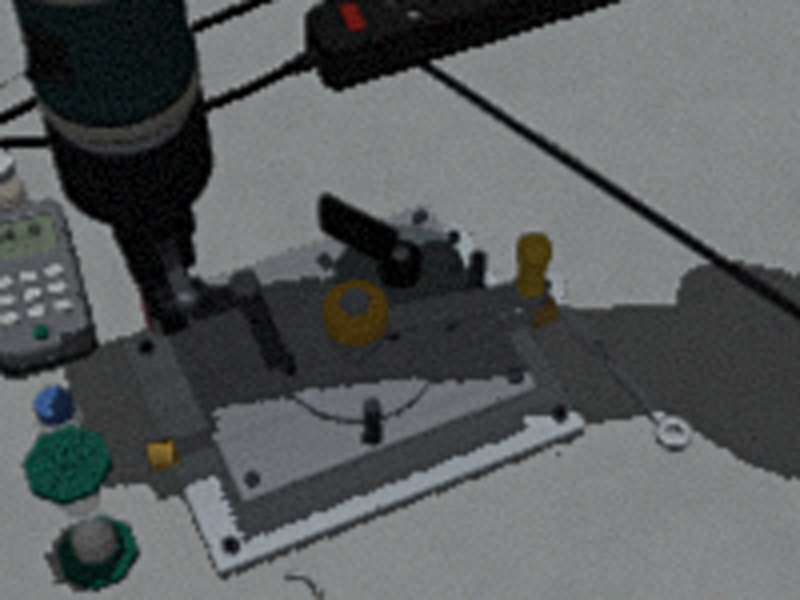

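The handle is still latched although I'm pressing with 16 N. I'll check numerically whether the tab has actually moved, and which parts are near the fingers.

Run:
```python
from h import *
S=np.array([559.8,190.1]);A=np.array([[.926,.378],[-.378,.926]]) # cols: ex,ey
for n in('side','scene','wrist'):
  b,Q=cam(n);hsv=cv2.cvtColor(b,cv2.COLOR_RGB2HSV)
  m=((hsv[...,0]<=6)|(hsv[...,0]>174))&(hsv[...,1]>110)&(hsv[...,2]>40)&(Q[...,2]>60)&(Q[...,2]<118)
  p=Q[m];v=(p[:,:2]-S)@A if len(p) else p
  if len(p):print(n,len(p),v.mean(0).round(1),np.percentile(v,[5,95],0).round(1).tolist(),p[:,2].min(),p[:,2].max())
z=np.load('/tmp/v.npz')
for im,X in((z['d'],z['S']),(z['a'],z['P'])):
  hsv=cv2.cvtColor(im,cv2.COLOR_RGB2HSV)
  m=((hsv[...,0]<=6)|(hsv[...,0]>174))&(hsv[...,1]>110)&(hsv[...,2]>40)&(X[...,2]>60)&(X[...,2]<118)
  p=X[m];v=(p[:,:2]-S)@A
  print('before',len(p),v.mean(0).round(1),np.percentile(v,[5,95],0).round(1).tolist(),p[:,2].min(),p[:,2].max())
  # dark latch parts
  f=X.reshape(-1,3);c=im.reshape(-1,3);g=np.isfinite(f[:,0]);f=f[g];c=c[g];w=(f[:,:2]-S)@A
  k=(abs(w[:,0]-45)<40)&(abs(w[:,1]-75)<40)&(f[:,2]>63)
  H=np.zeros((8,8))
  for (x,y),h in zip(w[k],f[k,2]):
    i,j=int((x-5)//10),int((y-35)//10);H[i,j]=max(H[i,j],h)
  print(H.round())
```

```text
side 64 [62.4 83. ] [[59.8, 78.9], [65.8, 94.0]] 72.6875525077212 113.87896211559189
scene 1 [ 47.8 103.9] [[47.8, 103.9], [47.8, 103.9]] 94.10128822601553 94.10128822601553
wrist 1048 [62.1 83.5] [[58.5, 78.6], [65.5, 94.5]] 75.33245271983981 117.45445145564672
before 82 [60.6 85.2] [[58.3, 78.6], [63.8, 96.4]] 75.13328952744052 108.87955730636509
[[  0.   0.   0.   0.   0.   0.   0.   0.]
 [  0.   0.   0.   0.   0.   0.   0.   0.]
 [ 76.  76.   0.   0.   0.   0.   0.   0.]
 [ 76.  77.   0.   0.   0.   0.   0.   0.]
 [ 80.  81.   0.   0.   0.   0.   0.   0.]
 [ 82.  83.  76.  76. 108. 109. 107.   0.]
 [ 82.  81.  75.  75. 106. 105. 106.   0.]
 [  0.   0.   0.   0.   0.   0.   0.   0.]]
before 104 [58.5 91.8] [[56.5, 81.8], [61.8, 101.8]] 70.26389124131049 110.1918477932901
[[ 79.  78.   0.   0.   0.   0.   0.   0.]
 [ 78.  79.   0.   0.   0.   0.   0.   0.]
 [ 78.  79.   0.   0.   0.   0.   0.   0.]
 [ 78.  77.   0.   0.   0.   0.   0.   0.]
 [ 83.  84.  78.   0.   0.  72.   0.   0.]
 [ 86.  85.  78.  78. 109. 109. 110.   0.]
 [ 85.  84.  76.  77.  75. 107.   0.   0.]
 [  0.   0.   0.   0.   0.   0.   0.   0.]]
```

The tab has moved about 2–3 mm of the 5–7 mm it needs, and nothing else is in the way. I'll keep pushing in small steps.

```bash
python3 -m pendant '[[0,-0.1,0,0,0,0,1],[0,-0.2,0,0,0,0,1],[0,-0.2,0,0,0,0,1]]'
python3 -m pendant '[[0,-0.1,0,0,0,0,1],[0,-0.2,0,0,0,0,1],[0,-0.2,0,0,0,0,1]]'
python3 - <<'E'
from h import *
S=np.array([559.8,190.1]);A=np.array([[.926,.378],[-.378,.926]])
b,Q=cam('side');hsv=cv2.cvtColor(b,cv2.COLOR_RGB2HSV)
m=((hsv[...,0]<=6)|(hsv[...,0]>174))&(hsv[...,1]>110)&(hsv[...,2]>40)&(Q[...,2]>60)&(Q[...,2]<118)
print('tab',((Q[m][:,:2]-S)@A).mean(0))
m=(hsv[...,0]>=20)&(hsv[...,0]<=35)&(hsv[...,1]>140)&(hsv[...,2]>80)&(Q[...,2]>118)&(Q[...,2]<140)
print('knob',m.sum(),Q[m].mean(0))
E
```

```text
time_s: 20.68
tcp_pos: [646.1, 255.0, 106.1]
tcp_rot: [[-0.381, -0.925, 0.0], [-0.925, 0.381, 0.0], [-0.0, -0.0, -1.0]]
force: [-0.8, 1.3, -1.1]
opening: -0.1
grasp_force: 0.8
time_s: 21.05
tcp_pos: [647.7, 254.0, 106.2]
tcp_rot: [[-0.381, -0.925, -0.0], [-0.925, 0.381, -0.0], [0.0, -0.0, -1.0]]
force: [-1.2, 0.7, -0.7]
opening: -0.3
grasp_force: 0.7
tab [74.77103307 80.28534266]
knob 85 [466.59140955 223.31771891 128.8157719 ]
```

It tripped and the handle is back at closed. I'll retreat, lift and verify.

```bash
python3 -m pendant '[[0,1,0,0,0,0,1],[0,2,0,0,0,0,1],[0,3,0,0,0,0,1],[0,3,-4,0,0,0,1],[0,3,-9,0,0,0,1],[0,3,-14,0,0,0,1],[0,3,-14,0,0,0,1],[0,3,-14,0,0,0,1]]'
python3 - <<'E'
from h import *
b,Q=cam('side')
S=np.array([559.8,190.1]);A=np.array([[.926,.378],[-.378,.926]])
hsv=cv2.cvtColor(b,cv2.COLOR_RGB2HSV)
m=((hsv[...,0]<=6)|(hsv[...,0]>174))&(hsv[...,1]>110)&(hsv[...,2]>40)&(Q[...,2]>60)&(Q[...,2]<118)
print('tab',((Q[m][:,:2]-S)@A).mean(0))
m=(hsv[...,0]>=20)&(hsv[...,0]<=35)&(hsv[...,1]>140)&(hsv[...,2]>80)&(Q[...,2]>118)&(Q[...,2]<140);print('knob',Q[m].mean(0))
c,P=cam('scene')
save('f.png',np.hstack([cv2.resize(b[100:300,100:380],(400,286)),cv2.resize(c[140:320,160:400],(400,286))]))
E
```

```text
time_s: 22.1
tcp_pos: [619.4, 265.5, 245.9]
tcp_rot: [[-0.38, -0.925, 0.0], [-0.925, 0.38, -0.001], [0.001, -0.001, -1.0]]
force: [0.2, -0.5, -0.4]
opening: -0.1
grasp_force: 0.0
tab [60.47560499 85.1158473 ]
knob [466.51496701 222.8367157  127.98906034]
```

View pics/f.png

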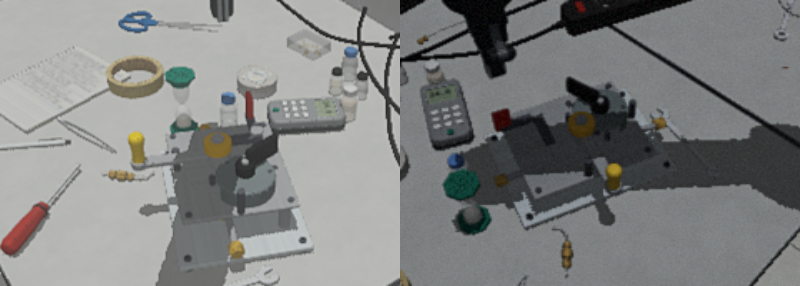

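The handle is closed (knob at (137,148) left, (614,178) right). The tab is back at rest, the vial and timer are standing, and nothing is touched.

```bash
python3 -c "from bench import arm; print(arm.hand_in())"
```

```text
the job is handed in; nothing more can be done
None
```

The valve works, and the job is handed in: the handle was locked as found and came free with the lock lever turned to its counter-clockwise stop, the latch then held it open hands-off, and pushing the red tab let the spring snap it shut, with the small things around it left standing.

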